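# Third hand at the laptop bench: supply off, then hold a heat sink to the sprung stop

## Robot

A 7-joint arm with a two-finger parallel gripper is mounted at the origin on the work surface. World frame = base frame: x ahead of the robot, y to its left, z up, the work surface at z = 0. Lengths are in m, angles in degrees, forces in N, time in s.
With the tool pointing down it reaches from about 0.35 to 0.9 m from the base axis. Payload 8.1 kg.
Tool frame: the origin (TCP) lies midway between the tips of the shut fingers; the grasp point (between the pads) lies 19 mm behind it; z points along the fingers, y is the direction in which the jaws open and shut (so a half turn about z gives the same grasp; the last joint's range is limited). The gripper opens to 92 mm and grips with 3 to 60 N. Pads are 19 mm wide; open, the fingers measure 130 mm over their backs; the gripper's body (75 mm by 190 mm) begins 47 mm behind the grasp point.
Start: joints at [-72.685, 24.895, 1.432, 90.138, -0.665, 64.973, -4.303], TCP at [0.246, 0.574, 0.227] pointing down, gripper open.
Joint ranges: [-149.89, 149.89], [-25.12, 119.58], [-72.63, 75.52], [4.76, 147.25], [-75.54, 255.54], [6.69, 114.76], [-157.13, 157.13]. Speed limits (degrees/s): [127.2, 127.2, 172.46, 172.46, 180, 180, 180].

## Interface

Orientations are given as [roll, pitch, yaw] about the fixed x, y, z axes, in that order (R = Rz(yaw) Ry(pitch) Rx(roll)).
In Python, from cell import bot gives the robot as it stands.
- The arm moves only by the shell command python3 -m crank 'ROWS'. ROWS is JSON, a list that holds one entry, the list of rows, each a list of 5 numbers: the shift along the tool's x, y, z in cm, then the turn about the tool's z in degrees, then the gripper command: -1 is shut, 1 is fully open, values between are in proportion. A call has 1 to 20 rows; each row shifts and turns the commanded pose from where the row before left it, along the tool's axes as they then stand; what a row does not reach is not made up. A row lasts 1/12 s, in which the tool goes at most 41.7 mm and 7.16 degrees, less where a joint would pass 70% of its speed; a pose out of reach is approached as far as the arm can. A call with a gripper value outside its range is refused whole. The fingers move at their own pace and stop on an object; the grip force is fixed at half the most. Time passes only in rows, so rows that do not move let the fingers close. It gives the time, the measured TCP pose, the force and the opening at its end, in the units of the state.
- bot.read_state(): the state, without advancing time (a new reading comes with each control period).
- bot.get_image(name): name is "side" or "top"; returns a dict with "pixels" (400x640x3 uint8, red, green, blue), "K" (3x3 intrinsics, pixels), "k1" (the pictures are not rectified: a ray, as slopes to the right and down, at radius r is drawn at 1 + k1 r^2 times it, then the intrinsics apply), "origin" and "rotation" of the camera in the world. Camera axes: x right, y up, looking along -z (the intrinsics and any distortion apply to the point x, -y, -z); pixel columns grow to the right and rows downward; lengths in m; the calibration is good to about 2 mm. A picture is of the moment at which its call begins. There is no depth.
- bot.job_done(): hands the job in, once; it reports no verdict.
The state is a dict: "t": time; "qpos": joint angles; "qvel": joint speeds; "effort": joint torques, N m; "tool_pos": TCP position; "eef_rot": TCP orientation; "force": force on the tool from outside, world axes, zero at the start; "ft_torque": the same for the moment, N m; "gripper_width": opening from 0.0 (shut) to 1.0 (fully open).
Only numpy, scipy, OpenCV 4.12 (cv2) and the standard library are available. Lean on these libraries where they do the work, as an engineer would, in place of code of your own. Each camera call takes 0.05 s, during which the arm holds its last target. There are 200 camera calls.

## Task

First turn the dial on the bench supply fully anticlockwise to its end stop, so the supply is off. Then take the heat sink that has the wide mounting flange, set it flat on the bed of the dark screwing jig and press its flange squarely and centrally against the sprung stop plate until the pointer stands between the two raised ribs of the scale, never driving the stop to the end of its travel. Finish while still holding it pressed there with the fingers, steady, for the person who will drive the screws; leave the other parts on the bench where they are.

Things in the scene. Friction and masses are not known exactly. Their poses are not given: they have to be found in the camera images.
- supply: bench supply, a low grey box 170 x 150 x 60 mm (x, y, z), fixed; origin under its centre; its x axis points from the dial end (with two black sockets) to the display end. The dial stands on its top, 30 mm towards -x from the centre
- dial (a joint): dial angle, rad: 0 = fully anticlockwise seen from above (off, end stop), grows clockwise; stays where left; starts at 0.6 to 1.3. Its grip is a bar 42 mm long, 14 wide, 32 high (top 104 mm above the bench) on a disc 44 mm across; at 0 the bar lies along the supply's x, at q it is turned clockwise by q. A white tick on the bar's top marks the end that points to the supply's -x at 0
- dial_grip (a point): point on the dial's axis at the height to grip its bar, 97 mm above the bench
- sink: the heat sink to hold: aluminium finned block 60 mm long (x), 40 mm wide (y), 38 mm high, fins upright along x with flat sides to grip, 0.14 to 0.28 kg, origin under the block's centre. On its +x end stands a mounting flange 5 mm thick, 64 mm wide, 34 mm high with two screw holes; its outer face is 35 mm from the origin
- sink_face (a point): centre of the flange's outer face, 35 mm along the sink's +x, 17 mm above its underside
- jig: fixed jig: dark steel plate 240 x 200 x 10 mm (its top is the bed), origin under its centre, x axis = pressing direction. Guide strips 5 mm high, 98 mm apart inside, x = -115 to 15 mm. Grey end block at x = 97 to 113 mm, 54 mm high. White scale block at y = 65 to 91, x = -2 to 72 mm, top 22 mm above the bench, with two dark ribs across it 7 mm high, inner faces at x = 32 and 48 mm
- stop: the sprung stop: upright steel plate 8 mm thick, 90 mm wide (centred on the jig's axis), 11 to 57 mm above the bench, with a thin dark pointer at y = 44 to 88 mm over the scale block. Slides along the jig's +x against springs. Origin in the middle of its front face, at bench height; axes as the jig's
- stop_face (a point): middle of the stop plate's front face (towards the jig's -x), 30 mm above the bench. Its x in the jig's frame is 20 mm with the stop out (as it starts), 56 mm bottomed; the springs push back with 2 N at 20 mm and 0.5 N more per mm. The pointer (3 mm wide) has its middle 4 mm further along x, so it stands between the ribs from about 28 mm (6 N) to 44 mm (14 N); midway is 36 mm (10 N)
- spare: bystander: a like heat sink without flange, 60 x 40 x 38 mm, to be left alone; origin under its centre
- fan: bystander: flat black fan 56 x 56 x 15 mm, to be left alone; origin under its centre
- cleaner: bystander: amber bottle 48 mm across, 120 mm high, to be left alone; origin under its centre
Mind the look-alikes: they are no part of the job. What is shaped like the supply but green is not meant.

How it is judged:
By the outcome, as a careful person would: the job done as asked, in the order asked, and still so for the second after the job is handed in, while the arm keeps its last pose, push and grip.
It also fails if it takes over 58 s, if anything falls off the work surface, if the arm or the gripper's body presses on something with over 40 N, if the wrist force passes 120 N, or if a joint passes its speed limit or range.

## Working session

There is one attempt and no reset: what is moved stays moved. The work goes in short steps, Python scripts to look and compute and a shell command to move; the robot and the scene stay as the last step left them, time stands still between calls to the robot, and variables do not carry over. Pictures are saved under pics/ and viewed, about 8 in all and at most 12, crops included, and the job is handed in when it is done.

```bash
ls; mkdir -p pics; cat > h.py <<'E'
import numpy as np, cv2
from cell import bot
def snap(n,f=None):
    im=bot.get_image(n)
    if f: cv2.imwrite('pics/'+f,im['pixels'][:,:,::-1])
    return im
def cam(im):
    R=np.array(im['rotation']).reshape(3,3); o=np.array(im['origin']); return R,o,np.array(im['K']),im['k1']
def pix2w(im,u,v,z):
    R,o,K,k1=cam(im)
    d=cv2.undistortPoints(np.array([[[u,v]]],float),K,np.array([k1,0,0,0.]))[0,0]
    w=R@np.array([d[0],-d[1],-1]); return o+w*(z-o[2])/w[2]
def w2pix(im,P):
    R,o,K,k1=cam(im)
    p=(np.atleast_2d(P)-o)@R; p=p*[1,-1,-1]
    return cv2.projectPoints(p,np.zeros(3),np.zeros(3),K,np.array([k1,0,0,0.]))[0][:,0]
E
python3 - <<'E'
from h import *
for n in('top','side'):
    im=snap(n,n+'0.png'); print(n,im['origin'],np.round(im['rotation'],3).tolist(),im['K'],im['k1'])
print(bot.read_state())
E
```

```text
pics
top [0.47498261 0.14572084 1.50753644] [4.389, 1.34, -91.548] [[470.99172999   0.         326.48469118]
 [  0.         470.99172999 196.43626983]
 [  0.           0.           1.        ]] -0.053606133875636626
side [ 0.38186351 -0.6230219   1.08640391] [39.033, 0.163, -14.245] [[436.87658521   0.         325.12293993]
 [  0.         436.87658521 204.4004861 ]
 [  0.           0.           1.        ]] -0.03469126779624369
{'t': 0.1, 'qpos': array([-72.68345381,  24.93307364,   1.43064892,  90.18119542,
        -0.66489155,  64.97274736,  -4.3026589 ]), 'qvel': array([ 0.03927084, -0.12888423, -0.00472341, -0.04359887,  0.0061431 ,
        0.00516339,  0.06908886]), 'effort': array([ 3.41998173e-03, -6.69125104e+01,  9.87880714e-01, -3.15146184e+01,
       -6.05789479e-02,  3.73001152e-02,  3.46943023e-05]), 'tool_pos': array([0.24603783, 0.57406627, 0.22603491]), 'eef_rot': array([-1.79921594e+02,  6.88038946e-03,  1.56801318e+02]), 'force': array([-0.15262059,  0.25731864,  0.0920077 ]), 'ft_torque': array([ 0.05073099, -0.0664189 , -0.02474112]), 'gripper_width': 1.0026573782496528}
```

```bash
sed -i "s/R=np.array(im\['rotation'\]).reshape(3,3)/R=Rotation.from_euler('xyz',im['rotation'],degrees=True).as_matrix()/; 1a from scipy.spatial.transform import Rotation" h.py; head -12 h.py | tail -4
```

```text
R=Rotation.from_euler('xyz',im['rotation'],degrees=True).as_matrix(); o=np.array(im['origin']); return R,o,np.array(im['K']),im['k1']
def pix2w(im,u,v,z):
    R,o,K,k1=cam(im)
    d=cv2.undistortPoints(np.array([[[u,v]]],float),K,np.array([k1,0,0,0.]))[0,0]
```

View pics/top0.png

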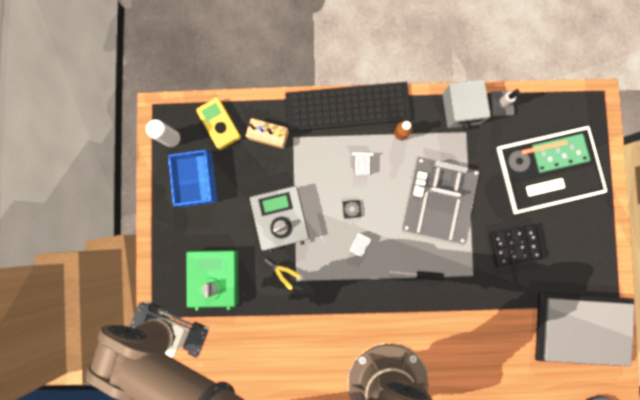

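View pics/side0.png

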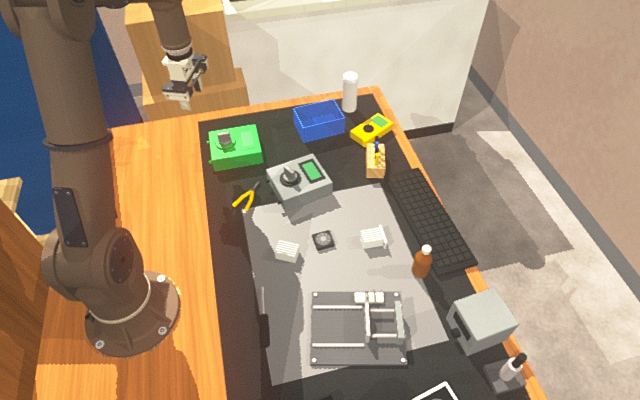

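Candidates: finned blocks at top(362,162) and top(360,243); supplies: grey at (280,218), green look-alike at (211,278), not meant. Enlarged crops follow.

```bash
python3 - <<'E'
import cv2,numpy as np
t=cv2.imread('pics/top0.png'); s=cv2.imread('pics/side0.png')
z=lambda i,x,y,w,h,W,H:cv2.resize(i[y:y+h,x:x+w],(W,H),interpolation=cv2.INTER_CUBIC)
a=z(t,335,140,50,50,260,260);b=z(t,335,220,50,50,260,260);c=z(t,245,183,70,70,260,260)
d=z(s,350,215,50,50,260,260);e=z(s,262,228,50,50,260,260);f=z(s,260,145,80,80,260,260)
cv2.imwrite('pics/crop1.png',np.vstack([np.hstack([a,b,c]),np.hstack([d,e,f])]))
cv2.imwrite('pics/crop2.png',z(t,395,150,90,100,540,600))
E
```

```text
(no output)
```

View pics/crop1.png

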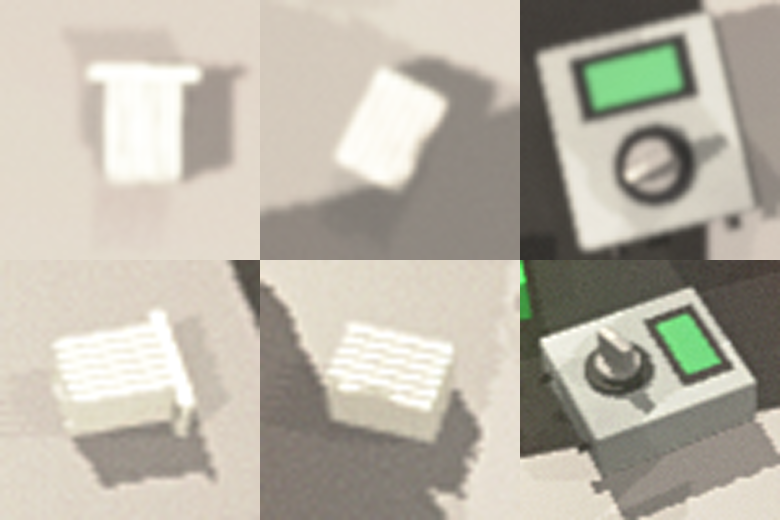

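View pics/crop2.png

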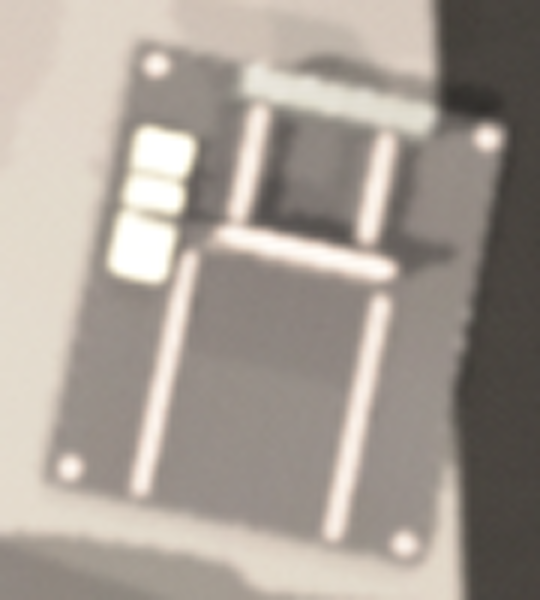

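Supply is the grey one (dial with tick end lower-left in the picture, display up). The sink with the wide flange is at top(362,162), its flange (bar wider than the block) at the upper edge; (360,243) is the flangeless spare. Measuring from the crop corners.

```bash
cat > m1.py <<'E'
from h import *
im=snap('top')
def c2p(p,x0,y0,s): return np.array(p)/s+[x0,y0]-.5+.5/s
def W(pts,x0,y0,s,z): return np.array([pix2w(im,*c2p(p,x0,y0,s),z) for p in pts])[:,:2]
def fit(model,w):
    m=np.array(model,float);mc=m.mean(0);wc=w.mean(0)
    A=m-mc;B=w-wc
    th=np.arctan2((A[:,0]*B[:,1]-A[:,1]*B[:,0]).sum(),(A*B).sum())
    R=np.array([[np.cos(th),-np.sin(th)],[np.sin(th),np.cos(th)]])
    t=wc-R@mc; return t,np.degrees(th),np.linalg.norm(m@R.T+t-w,axis=1)*1e3
# supply: +x is display end (image up), so +y is image left
s=260/70
print('supply',fit([[.085,.075],[.085,-.075],[-.085,-.075],[-.085,.075]],W([(18,52),(195,12),(235,208),(65,248)],245,183,s,.06)))
print('dial bar centre', W([(134,166)],245,183,s,.104))
s=5.2
print('sink',fit([[.035,.032],[.035,-.032],[-.03,-.02],[-.03,.02]],W([(88,64),(201,66),(182,183),(104,183)],335,140,s,.036)))
s=6
print('jig',fit([[.12,.1],[.12,-.1],[-.12,-.1],[-.12,.1]],W([(137,42),(507,128),(430,562),(47,482)],395,150,s,.01)))
print('stop top front corners',W([(213,240),(392,279)],395,150,s,.057))
print('fan',W([(352,209)],0,0,1,.015),'spare',W([(360,243)],0,0,1,.038),'cleaner',W([(403,130)],0,0,1,.11))
E
python3 m1.py
```

```text
supply (array([0.52602424, 0.32433763]), np.float64(11.400264933379434), array([1.39134721, 2.11679934, 3.321119  , 2.96685686]))
dial bar centre [[0.49511863 0.31467111]]
sink (array([0.68729866, 0.06184819]), np.float64(-2.5534820210087217), array([4.26859708, 4.11099523, 4.72199321, 5.29003404]))
jig (array([ 0.5691312 , -0.18735433]), np.float64(-13.694977771207405), array([1.84176453, 3.47570034, 4.02278474, 2.41690353]))
stop top front corners [[ 0.59920505 -0.14352771]
 [ 0.57645528 -0.23467648]]
fan [[0.54821921 0.09775052]] spare [[0.44079213 0.07693786]] cleaner [[ 0.77666876 -0.05983342]]
```

```bash
cat > ov.py <<'E'
from h import *
def pose(P,x,y,th):
    P=np.array(P,float);c,s=np.cos(np.radians(th)),np.sin(np.radians(th))
    return np.c_[P[:,0]*c-P[:,1]*s+x,P[:,0]*s+P[:,1]*c+y,P[:,2]]
def rect(x0,x1,y0,y1,z): return [[x0,y0,z],[x1,y0,z],[x1,y1,z],[x0,y1,z]]
def tile(im,x0,y0,w,h,S,polys):
    t=cv2.resize(im['pixels'][y0:y0+h,x0:x0+w,::-1],None,fx=S,fy=S,interpolation=cv2.INTER_CUBIC)
    for P,c in polys:
        q=(w2pix(im,P)-[x0,y0]+.5)*S-.5
        cv2.polylines(t,[np.round(q*16).astype(np.int32)],True,c,1,cv2.LINE_AA,4)
    return t
E
cat > o1.py <<'E'
from ov import *
S=(.526,.3243,11.4); K=(.6873,.0618,-2.55); J=(.5691,-.1874,-13.7)
G=(0,200,0);Rd=(0,0,255)
polys=[(pose(rect(-.085,.085,-.075,.075,.06),*S),Rd),
 (pose(rect(-.03,.03,-.02,.02,.038),*K),Rd),(pose(rect(.03,.035,-.032,.032,.034),*K),Rd),(pose(rect(-.03,.03,-.02,.02,0),*K),G),
 (pose(rect(-.12,.12,-.1,.1,.01),*J),Rd),(pose(rect(.02,.028,-.045,.045,.057),*J),G)]
a=snap('top');b=snap('side')
L=[tile(a,255,203,50,50,5,[]),tile(a,335,140,50,50,5,polys),tile(a,395,150,100,100,2.5,polys)]
M=[tile(b,265,155,50,50,5,[]),tile(b,350,215,50,50,5,polys),tile(b,305,280,110,110,250/110,polys)]
cv2.imwrite('pics/ov1.png',np.vstack([np.hstack(L),np.hstack(M)]))
E
python3 o1.py
```

```text
(no output)
```

View pics/ov1.png

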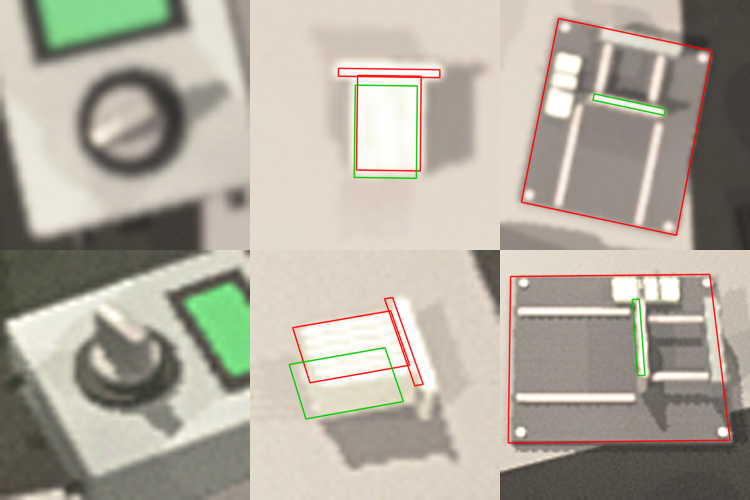

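```bash
python3 - <<'E'
from h import *
a=snap('top');b=snap('side')
def f(im,p,x0,y0,s,z): return pix2w(im,*(np.array(p)/s+[x0,y0]-.5+.5/s),z)
for im,p,q,x0,y0 in((a,(92,140),(165,112),255,203),(b,(104,58),(154,110),265,155)):
    A=f(im,p,x0,y0,5,.104);B=f(im,q,x0,y0,5,.104);d=A-B
    print((A+B)/2,np.linalg.norm(d),np.degrees(np.arctan2(d[1],d[0])))
# side sink flange corners
for p,z in(((162,52),.034),((192,140),.034),((183,175),0),((70,172),0),((53,85),.038)): print(p,f(b,p,350,215,5.2,z))
s=bot.read_state();print(s['t'],s['tool_pos'],s['eef_rot'])
E
```

```text
[0.49374034 0.31593596 0.104     ] 0.04669005162794484 109.40863284497999
[0.50349256 0.30361829 0.104     ] 0.0551808531532352 112.62416328769842
(162, 52) [0.73088732 0.08808533 0.034     ]
(192, 140) [0.72740817 0.02603849 0.034     ]
(183, 175) [0.72564852 0.02552423 0.        ]
(70, 172) [0.66389657 0.0434896  0.        ]
(53, 85) [0.662249   0.07870937 0.038     ]
0.35 [0.2461428  0.57438232 0.22656139] [-1.79982506e+02  7.80062244e-04  1.56799795e+02]
```

```bash
python3 -m crank '[[[0,0,0,7,1],[0,0,0,7,1],[0,0,0,7,1],[0,0,0,7,1],[0,0,0,7,1],[0,0,0,7,1],[-2.6,0.9,0,0,1],[-2.6,0.9,0,0,1],[-2.6,0.9,0,0,1],[-2.6,0.9,0,0,1],[-2.6,0.9,0,0,1],[-2.6,0.9,0,0,1],[-2.6,0.9,0,0,1],[-2.6,0.9,0,0,1],[-2.6,0.9,0,0,1],[-2.6,0.9,0,0,1],[-2.6,0.9,0,0,1],[-2.6,0.9,0,0,1],[-2.6,0.9,0,0,1],[0,0,0,0,1]]]'
cat > go.py <<'E'
import sys
from h import *
def go(x,y,z,yaw):
    s=bot.read_state();p=s['tool_pos'];e=s['eef_rot']
    psi=np.radians(e[2]);d=np.array([x,y,z])-p
    print('t',round(s['t'],2),'pos',np.round(p,4),'rot',np.round(e,2),'F',np.round(s['force'],1),'w',round(s['gripper_width']*92,1),'q',np.round(s['qpos'],0))
    print('cm in present axes', np.round(100*np.array([d[0]*np.cos(psi)+d[1]*np.sin(psi), d[0]*np.sin(psi)-d[1]*np.cos(psi), -d[2]]),2),'turn',round((e[2]-yaw+180)%360-180,1))
if __name__=='__main__': go(*map(float,sys.argv[1:]))
E
python3 go.py .4955 .316 .078 114
```

```text
t: 2.02
tool_pos: [0.4986, 0.3109, 0.2271]
eef_rot: [179.9, 0.2, 114.4]
force: [-0.3, -1.6, -0.2]
gripper_width: 0.994
t 2.02 pos [0.4986 0.3109 0.2271] rot [179.91   0.19 114.36] F [-0.3 -1.6 -0.2] w 91.5 q [-50.  22.  17.  97.  -7.  63.  -6.]
cm in present axes [ 0.59 -0.07 14.91] turn 0.4
```

```bash
python3 -m crank '[[[0.6,0,2,0,1],[0,0,2.4,0,1],[0,0,2.4,0,1],[0,0,2.4,0,1],[0,0,2.4,0,1],[0,0,2.0,0,1],[0,0,1.1,0,1],[0,0,0,0,1]]]'; python3 -m crank '[[[0,0,0,0,-0.4],[0,0,0,0,-0.4],[0,0,0,0,-1],[0,0,0,0,-1],[0,0,0,0,-1],[0,0,0,0,-1],[0,0,0,0,-1],[0,0,0,0,-1],[0,0,0,0,-1],[0,0,0,0,-1]]]'; python3 go.py .4955 .316 .078 114
```

```text
t: 2.68
tool_pos: [0.4902, 0.3214, 0.0775]
eef_rot: [-179.8, 0.1, 114.8]
force: [-0.3, -0.6, 0.5]
gripper_width: 1.002
t: 3.52
tool_pos: [0.4917, 0.3222, 0.0797]
eef_rot: [180.0, -0.0, 114.8]
force: [-0.2, -1.1, 0.0]
gripper_width: 0.325
t 3.52 pos [0.4917 0.3222 0.0797] rot [180.   -0.  114.8] F [-0.2 -1.1  0. ] w 29.9 q [-48.  31.  14. 105. -10.  45.  -4.]
cm in present axes [-0.72  0.09  0.17] turn 0.8
```

```bash
python3 -m crank '[[[-0.7,0,0,0,0],[0,0,0,0,-0.3],[0,0,0,0,-1],[0,0,0,0,-1],[0,0,0,0,-1],[0,0,0,0,-1],[0,0,0,0,-1],[0,0,0,0,-1]]]'; python3 go.py .4955 .316 .078 114; python3 - <<'E'
from h import *
print(bot.read_state()['ft_torque'])
E
```

```text
t: 4.18
tool_pos: [0.4986, 0.3169, 0.0803]
eef_rot: [179.6, 0.0, 114.8]
force: [12.4, 3.4, -10.8]
gripper_width: 0.149
t 4.18 pos [0.4986 0.3169 0.0803] rot [1.7957e+02 4.0000e-02 1.1476e+02] F [ 12.4   3.4 -10.8] w 13.7 q [-48.  31.  14. 105. -10.  45.  -4.]
cm in present axes [ 0.05 -0.32  0.23] turn 0.8
[ 0.60827087 -2.75651656 -0.01095818]
```

```bash
python3 -m crank '[[[0,0.2,0,0,-1],[0,0.1,0,0,-1],[0,0,0,0,-1],[0,0,0,0,-1]]]'; python3 go.py .4966 .3184 .078 114
```

```text
t: 4.52
tool_pos: [0.4986, 0.317, 0.0802]
eef_rot: [179.9, 0.0, 114.8]
force: [6.2, -0.3, 0.7]
gripper_width: 0.152
t 4.52 pos [0.4986 0.317  0.0802] rot [1.7987e+02 3.0000e-02 1.1477e+02] F [ 6.2 -0.3  0.7] w 14.0 q [-47.  31.  14. 105. -10.  45.  -4.]
cm in present axes [ 0.21 -0.13  0.22] turn 0.8
```

```bash
python3 -m crank '[[[0,0.2,0,0,-1],[0,0,0,-5,-1],[0,0,0,-5,-1],[0,0,0,-5,-1],[0,0,0,-5,-1],[0,0,0,-5,-1],[0,0,0,-5,-1],[0,0,0,0,-1]]]'; python3 go.py .4966 .3184 .078 191.4
```

```text
t: 5.18
tool_pos: [0.4992, 0.3174, 0.0802]
eef_rot: [-180.0, 0.0, 145.1]
force: [0.6, -2.6, 7.0]
gripper_width: 0.153
t 5.18 pos [0.4992 0.3174 0.0802] rot [-1.7999e+02  1.0000e-02  1.4507e+02] F [ 0.6 -2.6  7. ] w 14.1 q [-42.  31.   6. 104.  -4.  45.  21.]
cm in present axes [ 0.27 -0.06  0.22] turn -46.3
```

```bash
python3 -m crank '[[[0,0,0,-5,-1],[0,0,0,-5,-1],[0,0,0,-5,-1],[0,0,0,-5,-1],[0,0,0,-5,-1],[0,0,0,-5,-1],[0,0,0,-4,-1],[0,0,0,-4,-1],[0,0,0,0,-1]]]'; python3 go.py .4966 .3184 .078 191.4; python3 -c "
from h import *
print(bot.read_state()['ft_torque'])"
```

```text
t: 5.93
tool_pos: [0.4994, 0.3181, 0.0802]
eef_rot: [180.0, 0.0, -177.1]
force: [3.0, 0.3, 5.0]
gripper_width: 0.149
t 5.93 pos [0.4994 0.3181 0.0802] rot [ 1.7997e+02  4.0000e-02 -1.7706e+02] F [3.  0.3 5. ] w 13.7 q [-34.  31.  -5. 104.   3.  46.  52.]
cm in present axes [0.28 0.05 0.22] turn -8.5
[-0.24038586 -0.47115833  0.03345092]
```

```bash
python3 -m crank '[[[0,0,0,-4,-1],[0,0,0,-3,-1],[0,0,0,-2,-1],[0,0,0,0,-1]]]'; python3 -c "
from h import *
print(bot.read_state()['ft_torque'])";python3 -m crank '[[[0,0,0,-2,-1],[0,0,0,-2,-1],[0,0,0,0,-1]]]'; python3 -c "
from h import *
print(bot.read_state()['ft_torque'])"
```

```text
t: 6.27
tool_pos: [0.4994, 0.3183, 0.0802]
eef_rot: [180.0, 0.0, -168.3]
force: [3.0, 0.0, 5.0]
gripper_width: 0.153
[-0.1756393  -0.49926908  0.03164211]
t: 6.52
tool_pos: [0.4992, 0.3183, 0.0802]
eef_rot: [180.0, 0.0, -164.4]
force: [1.8, -0.4, 5.3]
gripper_width: 0.157
[ 0.01162485 -0.38424431 -0.75522432]
```

```bash
python3 -m crank '[[[0,0,0,-2,-1],[0,0,0,-1,-1],[0,0,0,0,-1]]]'; python3 -c "
from h import *
print(bot.read_state()['ft_torque'])"
```

```text
t: 6.77
tool_pos: [0.4993, 0.3182, 0.0802]
eef_rot: [180.0, 0.0, -161.4]
force: [0.8, 0.6, 5.1]
gripper_width: 0.164
[ 0.01842296 -0.32258533 -0.9552554 ]
```

```bash
python3 -m crank '[[[0,0,0,0,0],[0,0,0,0,0],[0,0,0,0,0.5],[0,0,0,0,1],[0,0,-1,0,1],[0,0,-2.5,0,1],[0,0,-3,0,1],[0,0,-3,0,1],[0,0,-3,0,1],[0,0,-2,0,1],[0,0,0,5,1],[0,0,0,5,1],[0,0,0,5,1],[0,0,0,5,1],[0,0,0,2,1],[0,0,0,0,1]]]'; python3 go.py .692 .060 .12 177
```

```text
t: 8.1
tool_pos: [0.4988, 0.3181, 0.2254]
eef_rot: [180.0, 0.0, 176.7]
force: [-0.2, -0.7, -0.5]
gripper_width: 0.999
t 8.1 pos [0.4988 0.3181 0.2254] rot [1.7998e+02 1.0000e-02 1.7671e+02] F [-0.2 -0.7 -0.5] w 91.9 q [-34.  22.  -5.  95.   2.  63.  47.]
cm in present axes [-20.77 -24.65  10.54] turn -0.3
```

```bash
python3 -m crank '[[[-1,-1.2,0,0,1],[-2,-2.4,0,0,1],[-2,-2.4,0,0,1],[-2,-2.4,0,0,1],[-2,-2.4,0,0,1],[-2,-2.4,0,0,1],[-2,-2.4,0,0,1],[-2,-2.4,0,0,1],[-2,-2.4,0,0,1],[-2,-2.4,0,0,1],[-1.77,-1.85,0,0,1],[0,0,2,0,1],[0,0,2.5,0,1],[0,0,2.5,0,1],[0,0,2.5,0,1],[0,0,1,0,1],[0,0,0,0,1],[0,0,0,0,1]]]'; python3 go.py .692 .060 .007 177; cat > o2.py <<'E'
from ov import *
S=(.499-.9803*-.03,.318+.1977*.03,11.4);S=(.499+.0294,.318+.0059,11.4)
polysS=[(pose(rect(-.021-.03,.021-.03,-.007,.007,.104),*S),(0,0,255)),(pose(rect(-.085,.085,-.075,.075,.06),*S),(0,200,0))]
K=(.693,.060,-3)
pk=[(pose(rect(-.03,.03,-.02,.02,.038),*K),(0,0,255)),(pose(rect(.03,.035,-.032,.032,.034),*K),(0,0,255)),(pose(rect(-.03,.03,-.02,.02,0),*K),(0,200,0))]
a=snap('top');b=snap('side')
cv2.imwrite('pics/ov2.png',np.vstack([np.hstack([tile(a,245,183,70,70,300/70,polysS),tile(a,325,130,75,75,4,[])]),np.hstack([tile(b,260,145,80,80,300/80,[]),tile(b,340,195,75,75,4,pk)])]))
E
python3 o2.py
```

```text
t: 9.6
tool_pos: [0.6929, 0.0603, 0.1203]
eef_rot: [180.0, -0.0, 176.8]
force: [0.8, 0.1, 0.7]
gripper_width: 0.996
t 9.6 pos [0.6929 0.0603 0.1203] rot [ 1.8000e+02 -1.0000e-02  1.7684e+02] F [0.8 0.1 0.7] w 91.6 q [-9. 37. -0. 86.  0. 58. 77.]
cm in present axes [ 0.09 -0.03 11.33] turn -0.2
```

View pics/ov2.png

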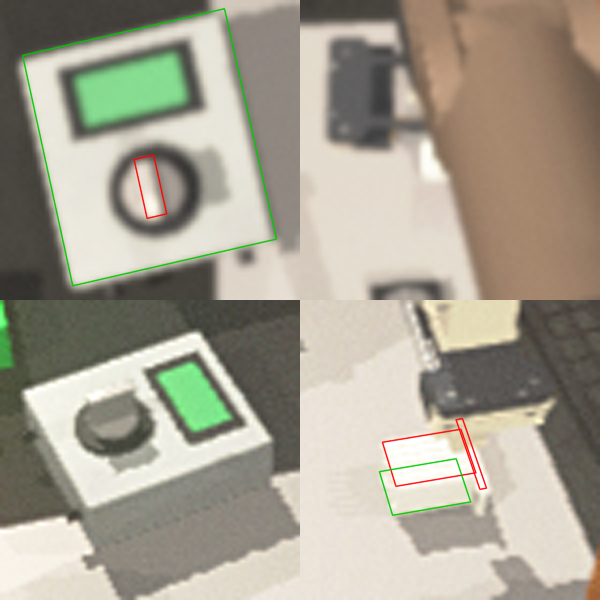

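Dial bar lies along the supply's x now (top tile: red model bar matches), and the end stop was felt (-0.96 N m). The sink overlay agrees within about 3 mm. Descending on the sink.

```bash
python3 -m crank '[[[0,0,2.5,0,1],[0,0,2.5,0,1],[0,0,2.5,0,1],[0,0,2,0,1],[0,0,1.2,0,1],[0,0,0.6,0,1],[0,0,0,0,1]]]'; python3 -m crank '[[[0,0,0,0,0],[0,0,0,0,0],[0,0,0,0,-0.1],[0,0,0,0,-1],[0,0,0,0,-1],[0,0,0,0,-1],[0,0,0,0,-1],[0,0,0,0,-1],[0,0,0,0,-1],[0,0,0,0,-1]]]'; python3 go.py .692 .060 .007 177
```

```text
t: 10.28
tool_pos: [0.6928, 0.0603, 0.0066]
eef_rot: [-180.0, -0.0, 176.8]
force: [0.6, -0.2, 0.0]
gripper_width: 1.0
t: 11.12
tool_pos: [0.6927, 0.0602, 0.0067]
eef_rot: [180.0, -0.0, 176.8]
force: [-0.7, -0.3, 0.1]
gripper_width: 0.429
t 11.12 pos [0.6927 0.0602 0.0067] rot [180.   -0.  176.8] F [-0.7 -0.3  0.1] w 39.5 q [-9. 44. -0. 90.  0. 46. 77.]
cm in present axes [ 0.07 -0.03 -0.03] turn -0.2
```

```bash
python3 -m crank '[[[0,0,-1,0,-1],[0,0,-2,0,-1],[0,0,-2,0,-1],[0,0,-2,0,-1],[0,0,-2,0,-1],[0,0,-1,0,-1],[0,0,0,3.5,-1],[0,0,0,3.5,-1],[0,0,0,3.5,-1],[0,0,0,0,-1]]]'; python3 go.py .5254 -.1767 .106 166.3
```

```text
t: 11.95
tool_pos: [0.6923, 0.0603, 0.1065]
eef_rot: [-180.0, -0.0, 166.1]
force: [-0.2, -0.2, -2.9]
gripper_width: 0.433
t 11.95 pos [0.6923 0.0603 0.1065] rot [-1.7998e+02 -4.0000e-02  1.6615e+02] F [-0.2 -0.2 -2.9] w 39.9 q [-11.  37.   3.  87.  -2.  56.  68.]
cm in present axes [ 10.53 -27.01   0.05] turn -0.2
```

```bash
python3 -m crank '[[[0.4,-1,0,0,-1],[0.8,-2,0,0,-1],[0.8,-2,0,0,-1],[0.8,-2,0,0,-1],[0.8,-2,0,0,-1],[0.8,-2,0,0,-1],[0.8,-2,0,0,-1],[0.8,-2,0,0,-1],[0.8,-2,0,0,-1],[0.8,-2,0,0,-1],[0.8,-2,0,0,-1],[0.8,-2,0,0,-1],[0.8,-2,0,0,-1],[0.53,-2,0,0,-1],[0,0,0,0,-1],[0,0,0,0,-1]]]'; python3 go.py .5254 -.1767 .017 166.3; cat > o3.py <<'E'
import sys
from ov import *
J=(.5691,-.1874,-13.7);G=(0,200,0);Rd=(0,0,255)
d=float(sys.argv[2])
p=[(pose(rect(-.12,.12,-.1,.1,.01),*J),Rd),(pose(rect(d,d+.008,-.045,.045,.057),*J),G),(pose(rect(-.115,.015,-.049,.049,.015),*J),G)]
a=snap('top');b=snap('side')
cv2.imwrite('pics/'+sys.argv[1],np.hstack([tile(a,395,150,95,95,4,p),tile(b,305,280,110,110,380/110,p)]))
E
python3 o3.py j1.png .02
```

```text
t: 13.28
tool_pos: [0.5251, -0.1791, 0.1068]
eef_rot: [-180.0, -0.0, 166.2]
force: [0.7, 1.3, -2.2]
gripper_width: 0.433
t 13.28 pos [ 0.5251 -0.1791  0.1068] rot [-1.7996e+02 -2.0000e-02  1.6622e+02] F [ 0.7  1.3 -2.2] w 39.8 q [ 11.  26.   3. 108.  -2.  46.  91.]
cm in present axes [0.03 0.24 8.98] turn -0.1
```

View pics/j1.png

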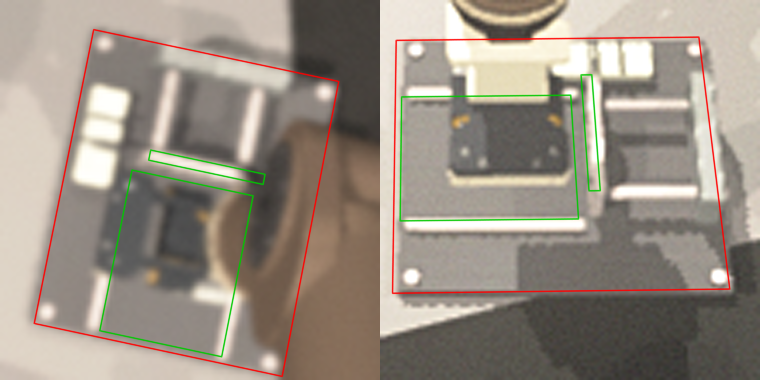

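```bash
python3 -m crank '[[[0,0.25,1,0,-1],[0,0,2,0,-1],[0,0,2,0,-1],[0,0,2,0,-1],[0,0,1,0,-1],[0,0,0.4,0,-1],[0,0,0.2,0,-1],[0,0,0,0,-1],[0,0,0,0,-1]]]'; python3 go.py .5254 -.1767 .0167 166.3; python3 -m crank '[[[0,0,0.2,0,-1],[0,0,0.1,0,-1],[0,0,0.1,0,-1],[0,0,0,0,-1]]]'
```

```text
t: 14.13
tool_pos: [0.5278, -0.1747, 0.0215]
eef_rot: [180.0, 0.1, 166.3]
force: [0.8, -0.4, -2.7]
gripper_width: 0.432
t 14.13 pos [ 0.5278 -0.1747  0.0215] rot [1.7999e+02 8.0000e-02 1.6632e+02] F [ 0.8 -0.4 -2.7] w 39.7 q [ 11.  33.   2. 111.  -2.  35.  91.]
cm in present axes [ 0.19 -0.25  0.48] turn 0.0
t: 14.47
tool_pos: [0.5271, -0.1748, 0.0168]
eef_rot: [180.0, 0.0, 166.3]
force: [0.4, 0.1, -2.4]
gripper_width: 0.434
```

```bash
python3 -m crank '[[[0,-0.15,0.05,0,-1],[0,0,0.05,0,-1],[0,0,0,0,-1],[0,0,0,0,-1]]]';python3 -m crank '[[[0,0,0.05,0,-1],[0,0,0,0,-1],[0,0,0,0,-1]]]'; python3 go.py .5254 -.1767 .0167 166.3
```

```text
t: 14.8
tool_pos: [0.5271, -0.1753, 0.0166]
eef_rot: [179.9, 0.0, 166.3]
force: [-2.8, 4.4, 9.2]
gripper_width: 0.435
t: 15.05
tool_pos: [0.5272, -0.1752, 0.0166]
eef_rot: [179.9, 0.0, 166.3]
force: [-4.7, 5.1, 15.4]
gripper_width: 0.434
t 15.05 pos [ 0.5272 -0.1752  0.0166] rot [1.7994e+02 4.0000e-02 1.6635e+02] F [-4.7  5.1 15.4] w 39.9 q [ 12.  33.   2. 112.  -2.  35.  91.]
cm in present axes [ 0.14 -0.18 -0.01] turn 0.0
```

```bash
python3 -m crank '[[[0,0,-0.1,0,-1],[0,0,-0.02,0,-1],[0,0,0,0,-1],[0,0,0,0,-1]]]'; python3 -m crank '[[[-0.4,-0.05,0,0,-1],[-0.6,0,0,0,-1],[-0.6,0,0,0,-1],[-0.4,0,0,0,-1],[0,0,0,0,-1],[0,0,0,0,-1]]]'; cat > jf.py <<'E'
from h import *
s=bot.read_state();c,n=np.cos(np.radians(-13.7)),np.sin(np.radians(-13.7))
p=s['tool_pos'][:2]-[.5691,-.1874];f=s['force']
print('t %.2f TCP jig x %.1f y %.1f mm z %.1f yaw-jig %.2f | F along -x %.1f, y %.1f, z %.1f Mz %.2f w %.1f'%(s['t'],1e3*(p[0]*c+p[1]*n),1e3*(-p[0]*n+p[1]*c),1e3*s['tool_pos'][2],s['eef_rot'][2]-166.3,-(f[0]*c+f[1]*n),-f[0]*n+f[1]*c,f[2],s['ft_torque'][2],92*s['gripper_width']))
E
python3 jf.py
```

```text
t: 15.38
tool_pos: [0.5269, -0.1764, 0.0166]
eef_rot: [-180.0, 0.0, 166.3]
force: [-1.5, 0.6, 3.9]
gripper_width: 0.436
t: 15.88
tool_pos: [0.546, -0.1816, 0.0166]
eef_rot: [-180.0, -0.0, 166.3]
force: [-2.6, 0.6, 5.7]
gripper_width: 0.434
t 15.88 TCP jig x -23.8 y 0.1 mm z 16.6 yaw-jig -0.01 | F along -x 2.6, y -0.0, z 5.7 Mz 0.04 w 39.9
```

```bash
python3 -m crank '[[[-0.2,0,-0.03,0,-1],[-0.2,0,0,0,-1],[-0.2,0,0,0,-1],[0,0,0,0,-1]]]'; python3 jf.py; python3 -m crank '[[[-0.2,0,0,0,-1],[-0.2,0,0,0,-1],[0,0,0,0,-1]]]'; python3 jf.py;  python3 -m crank '[[[-0.2,0,0,0,-1],[-0.2,0,0,0,-1],[0,0,0,0,-1]]]'; python3 jf.py
```

```text
t: 16.22
tool_pos: [0.5518, -0.1829, 0.0166]
eef_rot: [-180.0, -0.0, 166.3]
force: [-3.0, 0.2, 3.7]
gripper_width: 0.434
t 16.22 TCP jig x -17.9 y 0.2 mm z 16.6 yaw-jig -0.01 | F along -x 2.9, y -0.5, z 3.7 Mz 0.03 w 40.0
t: 16.47
tool_pos: [0.5558, -0.1839, 0.0166]
eef_rot: [-180.0, -0.0, 166.3]
force: [-3.6, 0.8, 3.7]
gripper_width: 0.433
t 16.47 TCP jig x -13.8 y 0.3 mm z 16.6 yaw-jig -0.00 | F along -x 3.7, y -0.1, z 3.7 Mz 0.07 w 39.8
t: 16.72
tool_pos: [0.5588, -0.1846, 0.0166]
eef_rot: [180.0, -0.1, 166.3]
force: [-5.7, 0.9, 6.9]
gripper_width: 0.43
t 16.72 TCP jig x -10.7 y 0.3 mm z 16.6 yaw-jig -0.01 | F along -x 5.8, y -0.5, z 6.9 Mz -0.02 w 39.6
```

```bash
python3 -m crank '[[[-0.2,0,0,0,-1],[-0.2,0,0,0,-1],[0,0,0,0,-1]]]'; python3 jf.py;  python3 -m crank '[[[-0.2,0,0,0,-1],[-0.2,0,0,0,-1],[0,0,0,0,-1],[0,0,0,0,-1]]]'; python3 jf.py; python3 o3.py j2.png .03
```

```text
t: 16.97
tool_pos: [0.5619, -0.1854, 0.0166]
eef_rot: [180.0, -0.2, 166.3]
force: [-8.5, 2.1, 9.6]
gripper_width: 0.435
t 16.97 TCP jig x -7.5 y 0.3 mm z 16.6 yaw-jig -0.02 | F along -x 8.8, y 0.0, z 9.6 Mz -0.14 w 40.0
t: 17.3
tool_pos: [0.565, -0.1861, 0.0166]
eef_rot: [180.0, -0.3, 166.3]
force: [-10.9, 2.5, 12.5]
gripper_width: 0.43
t 17.30 TCP jig x -4.3 y 0.3 mm z 16.6 yaw-jig -0.03 | F along -x 11.2, y -0.2, z 12.5 Mz -0.10 w 39.6
```

View pics/j2.png

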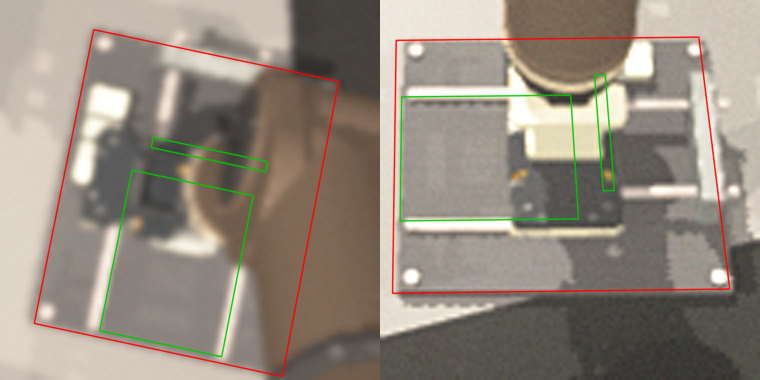

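```bash
python3 -m crank '[[[0,0,-0.05,0,-1],[0,0,0,0,-1],[0,0,0,0,-1]]]'; python3 jf.py;  python3 -m crank '[[[-0.2,0,0,0,-1],[-0.2,0,0,0,-1],[0,0,0,0,-1],[0,0,0,0,-1]]]'; python3 jf.py; python3 -m crank '[[[-0.2,0,-0.02,0,-1],[-0.1,0,0,0,-1],[0,0,0,0,-1],[0,0,0,0,-1]]]'; python3 jf.py
```

```text
t: 17.65
tool_pos: [0.5652, -0.1862, 0.0167]
eef_rot: [180.0, -0.2, 166.3]
force: [-9.8, 2.6, 5.9]
gripper_width: 0.435
t 17.65 TCP jig x -4.1 y 0.2 mm z 16.7 yaw-jig -0.03 | F along -x 10.1, y 0.2, z 5.9 Mz -0.22 w 40.0
t: 17.98
tool_pos: [0.5686, -0.187, 0.0167]
eef_rot: [180.0, -0.3, 166.3]
force: [-10.4, 2.5, 8.2]
gripper_width: 0.436
t 17.98 TCP jig x -0.6 y 0.2 mm z 16.7 yaw-jig -0.04 | F along -x 10.7, y -0.0, z 8.2 Mz -0.17 w 40.1
t: 18.32
tool_pos: [0.5708, -0.1876, 0.0167]
eef_rot: [180.0, -0.4, 166.3]
force: [-13.0, 2.4, 7.8]
gripper_width: 0.433
t 18.32 TCP jig x 1.7 y 0.2 mm z 16.7 yaw-jig -0.05 | F along -x 13.2, y -0.8, z 7.8 Mz -0.25 w 39.8
```

```bash
cat > o4.py <<'E'
from ov import *
J=(.5691,-.1874,-13.7);G=(0,200,0);Rd=(0,0,255)
p=[(pose(rect(.036,.044,-.045,.045,.057),*J),G),(pose(rect(-.002,.072,.065,.091,.022),*J),Rd)]
a=snap('top');b=snap('side')
cv2.imwrite('pics/j3.png',np.hstack([tile(a,405,155,70,70,400/70,p),tile(b,345,278,70,70,400/70,p)]))
E
python3 o4.py; python3 jf.py
```

```text
t 18.42 TCP jig x 1.8 y 0.2 mm z 16.7 yaw-jig -0.05 | F along -x 12.8, y 0.5, z 8.9 Mz -0.25 w 39.8
```

View pics/j3.png

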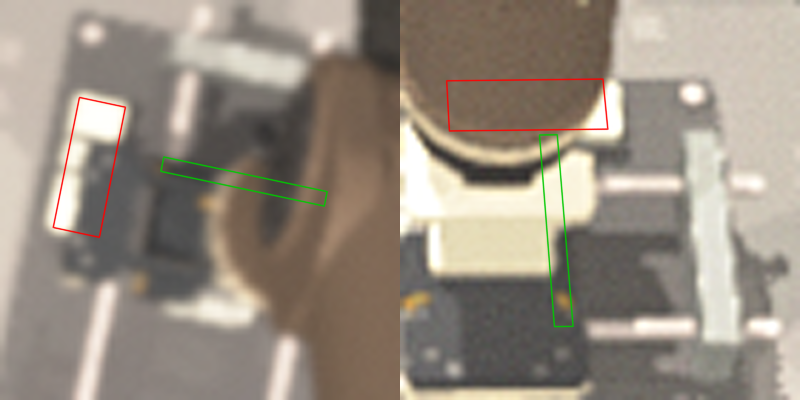

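```bash
cat > o5.py <<'E'
from ov import *
J=(.5691,-.1874,-13.7)
a=snap('top');i0=dict(a);i0['pixels']=cv2.imread('pics/top0.png')[:,:,::-1]
def seg(d,c): return (pose([[d+.008,.047,.057],[d+.008,.06,.057]],*J),c)
def T(im,p):
    im=dict(im);im['pixels']=np.clip((im['pixels'].astype(float)-30)*1.5,0,255).astype(np.uint8)
    return tile(im,415,153,45,55,8.5,p)
cv2.imwrite('pics/j4.png',np.hstack([T(i0,[seg(.02,(0,200,0))]),T(a,[seg(.028,(0,0,255)),seg(.036,(0,200,0)),seg(.044,(255,0,0))])]))
E
python3 o5.py; python3 jf.py
```

```text
t 18.47 TCP jig x 1.7 y 0.2 mm z 16.7 yaw-jig -0.04 | F along -x 12.1, y 0.4, z 8.7 Mz -0.21 w 39.8
```

View pics/j4.png

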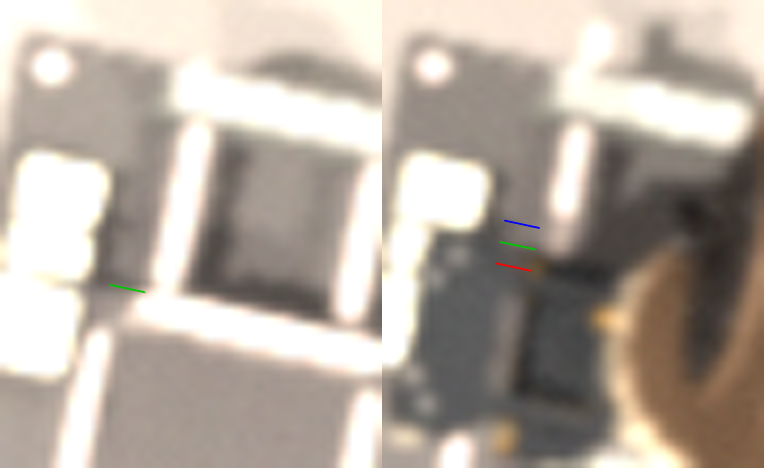

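The pictures show the stop's rods sliding with it: the rod end now sticks out about 15 mm past the end block (tile px (598,20), against about (200,60) at the start), so the stop is near 35 mm. This agrees with the force and TCP estimates. Mz suggests the flange bears more on its -y side, so I'll trim the yaw.

```bash
python3 -m crank '[[[0,0,0,0.5,-1],[0,0,0,0,-1],[0,0,0,0,-1],[0,0,0,0,-1]]]'; python3 jf.py;  python3 -m crank '[[[0,0,0,0.5,-1],[0,0,0,0,-1],[0,0,0,0,-1],[0,0,0,0,-1]]]'; python3 jf.py
```

```text
t: 18.8
tool_pos: [0.571, -0.1874, 0.0167]
eef_rot: [180.0, -0.3, 165.8]
force: [-11.3, 3.9, 7.0]
gripper_width: 0.431
t 18.80 TCP jig x 1.9 y 0.5 mm z 16.7 yaw-jig -0.53 | F along -x 11.9, y 1.1, z 7.0 Mz -0.17 w 39.6
t: 19.13
tool_pos: [0.5711, -0.1872, 0.0167]
eef_rot: [180.0, -0.3, 165.3]
force: [-11.1, 3.0, 7.9]
gripper_width: 0.432
t 19.13 TCP jig x 1.9 y 0.7 mm z 16.7 yaw-jig -0.97 | F along -x 11.5, y 0.3, z 7.9 Mz 0.20 w 39.7
```

```bash
python3 -m crank '[[[0,0,0,-0.25,-1],[0,0,0,0,-1],[0,0,0,0,-1],[0,0,0,0,-1]]]'; python3 jf.py;  python3 -m crank '[[[0,0,0,0,-1],[0,0,0,0,-1],[0,0,0,0,-1],[0,0,0,0,-1],[0,0,0,0,-1],[0,0,0,0,-1],[0,0,0,0,-1],[0,0,0,0,-1],[0,0,0,0,-1],[0,0,0,0,-1]]]'; python3 jf.py
```

```text
t: 19.47
tool_pos: [0.5712, -0.1873, 0.0167]
eef_rot: [180.0, -0.3, 165.5]
force: [-10.8, 3.2, 6.9]
gripper_width: 0.43
t 19.47 TCP jig x 2.1 y 0.6 mm z 16.7 yaw-jig -0.76 | F along -x 11.2, y 0.6, z 6.9 Mz -0.05 w 39.6
t: 20.3
tool_pos: [0.5712, -0.1873, 0.0167]
eef_rot: [180.0, -0.3, 165.5]
force: [-10.5, 4.0, 7.1]
gripper_width: 0.434
t 20.30 TCP jig x 2.0 y 0.6 mm z 16.7 yaw-jig -0.76 | F along -x 11.1, y 1.4, z 7.1 Mz -0.08 w 40.0
```

Steady, square (Mz near 0), and 11 N along the press axis. Handing in.

```bash
python3 -c "
from h import *
print(bot.job_done())"; python3 jf.py
```

```text
the job is handed in; nothing more can be done
None
the job is handed in; nothing more can be done
```

The dial is off and the flanged heat sink is held pressed against the sprung stop. I handed the job in at about 20 s of the 58 s allowed, with the arm still gripping and pressing.

- **Dial:** I turned it anticlockwise until the end stop held it, with about 0.96 N m felt at the wrist. A picture afterwards showed the bar lying along the supply's x axis.
- **Sink:** I gripped the flanged sink by its sides (40 mm between the pads), set it on the jig bed and pressed it against the stop plate. A final yaw trim of 0.75° brought the turning moment at the wrist close to zero, so the flange bears squarely. By my measured jig pose the sink is about 0.6 mm off the jig's axis.
- **Last readings:** Over the final second it stayed steady at about 11 N along the press axis, part of it bed friction, and about 7 N down.
- **Stop position:** I estimate 33 to 37 mm, against 28 to 44 mm for standing between the ribs. Force, arm position and the roughly 15 mm the stop's rods moved all agree on this.

**Not confirmed or in disagreement:**
- The hand hid the pointer from both cameras, so I never saw it between the ribs.
- The side camera placed things a few mm further along x than the top camera, 3 to 8 mm depending on the feature.
- The tool showed a 0.3° pitch deflection under load.

I did not go near the spare, fan or cleaner bottle, but I took no final picture of them.

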